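# Stop the lamp and release the exposure unit's sprung lid

## Task

The screen in the UV exposure unit is done: press the red stop button on its front deck all the way in and let it go, then press the two green lid-release buttons together, one fingertip on each, and keep both down until the lid has risen by itself as far as it goes. Then let go of the buttons and move clear. Do not touch the lid or press the white start button, and leave everything lying around where it is; nothing is to be picked up.

Things in the scene. Friction and masses are not known exactly. Their poses are not given: they have to be found in the camera images.
- exposure_unit: UV exposure unit, fixed: grey case 360 (x) x 380 (y) mm, white lid over its back part. Origin: centre of its footprint, on the table; x axis from the control deck to the lid hinge, z up. Dark flat deck in front: x -180 to -65 mm, top at z 75 mm, all buttons in a row at x = -130 mm. A black timer knob, 30 mm across, top at z 91 mm, stands at x -142, y -100 mm.
- release_left_top (a point): centre of the top face of the left green release button (unit's y = +32 mm), 92 mm above the table when up; moves with the button. Cap 26 mm across, on an aluminium plate (top 77 mm above the table); pressed straight down.
- release_right_top (a point): the same point on the right green release button (unit's y = -32 mm); the two centres are 64 mm apart along the unit's y axis.
- release_left (a joint): travel of the left green button: 0 up, 0.007 m fully down. Spring: 1.5 N to start moving, 5 N fully down (so 10 N for the pair). Its catch lets go of the lid at about 4.5 mm, so press to 5.5 mm or fully down; springs up when let go.
- release_right (a joint): travel of the right green button, same values. Each button draws one of the two catches, so the lid is free to rise only while both are down beyond 4.5 mm.
- stop_button_top (a point): centre of the top face of the red mushroom stop button (unit's y = +105 mm), 89 mm above the table when up; moves with the button. Head 32 mm across.
- stop_button (a joint): travel of the red stop button: 0 up, 0.006 m fully in; switches at 4 mm; spring, 1.5 N to start and 5 N fully in; springs back.
- start_button_top (a point): centre of the top face of the white start button (unit's y = +157 mm), 18 mm across, 88 mm above the table, 52 mm from the stop button. To be left alone.
- start_button (a joint): travel of the white start button: 0 up, 0.005 m fully in; light spring (1.2 N to start). To be left alone.
- unit_lid: white lid, 236 x 370 x 20 mm, hinged along the unit's back edge, not to be touched. Origin: middle of its top front edge, 67 mm behind the button row, 102 mm above the table when shut, 139 mm when fully risen. Its spring lifts it slowly, about 2 s after both catches are drawn; if a green button is let go too early a safety notch catches it at 121 mm and both must be pressed again.
- thread_spool: bystander: blue thread spool, 30 mm across, 36 mm tall, standing on the right end of the control deck; origin under its centre
- flat_brush: bystander: black flat paint brush, 175 mm long, lying on the table at the left, in front of the unit; origin at the table near its ferrule
- yellow_cup: bystander: yellow cup, 80 mm across, 108 mm tall, to the right; origin under its centre
- blue_cup: bystander: blue cup, 80 mm across, 108 mm tall, with a brush standing in it (about 210 mm high in all), to the left; origin under its centre
- water_bottle: bystander: clear bottle, 64 mm across, 210 mm tall, to the right; origin under its centre
- tape_roll: bystander: roll of masking tape, 96 mm across, 25 mm high, to the left; origin under its centre
- phone: bystander: green phone, 150 x 74 x 9 mm, lying at the right, in front of the unit; origin under its centre

How it is judged:
On the way, in this order (a step that is already met when the one before it is completed fails the run):
1. the red stop button is pressed in past 4 mm while the lid is still shut and the releases are up (value of joint stop_button above 0.004 m and height (world z) of unit_lid below 0.107 m and value of joint each of release_left, release_right below 0.002 m), for 0.05 s.
2. the stop button has been let go, and both green buttons are down while the lid is still shut (value of joint stop_button below 0.002 m and value of joint each of release_left, release_right above 0.004 m and height (world z) of unit_lid below 0.116 m), for 0.05 s.
3. the fingers are still holding both green buttons down when the lid has risen to its stop (value of joint each of release_left, release_right above 0.003 m and height (world z) of unit_lid above 0.134 m and contact force between the fingers and exposure_unit above 3 N), for 0.1 s.
At the end, for the whole second after the job is handed in: The lid stands fully risen (the middle of its top front edge over 134 mm above the table) and is still, and the stop button and both green buttons are up again (less than 1.5 mm down) (height (world z) of unit_lid above 0.134 m and linear speed of unit_lid below 0.01 m/s and value of joint each of release_left, release_right, stop_button below 0.0015 m); the robot touches nothing.
It fails at once if the white start button is pressed (over 2 mm) (value of joint start_button above 0.002 m).
It fails at once if the robot pushes or lifts the lid (over 2 N) (contact force between any of the fingers, the arm and unit_lid above 2 N).
It fails at once if a bystander is moved more than 20 mm, or lifted (distance of any of thread_spool, flat_brush, yellow_cup, blue_cup, water_bottle, tape_roll, phone from where it was at the start of the episode above 0.02 m).
It also fails if it takes over 40 s, if anything falls off the work surface, if the arm or the gripper's body presses on something with over 40 N, if the wrist force passes 120 N, or if a joint passes its speed limit or range.

## Robot

A 6-joint arm with a two-finger parallel gripper is mounted at the origin on the work surface. World frame = base frame: x ahead of the robot, y to its left, z up, the work surface at z = 0. Lengths are in m, angles in rad, forces in N, time in s.
With the tool pointing down it reaches from about 0.35 to 0.8 m from the base axis. Payload 7.3 kg.
Tool frame: the origin (TCP) lies at the very end of the fingers, on their centre line; the grasp point (between the pads) lies 19 mm behind it (ctrl.grasp_offset is the distance from the TCP to the grasp point, in m); z points along the fingers, x is the direction in which the jaws open and shut, and the axes are right-handed (so a half turn about z gives the same grasp; the last joint's range is limited). The gripper opens to 85 mm and grips with 20 to 120 N. Pads are 22 mm wide; open, the fingers measure 114 mm over their backs; the gripper's body (76 mm by 85 mm) begins 54 mm behind the grasp point. The pads swing forward as they close: fully open they stand 13 mm farther back than shut.
Start: joints at [-1.357, 0.342, 1.524, -0, 1.275, -0.146], TCP at [0.185, -0.491, 0.231] pointing down, gripper open.
Joint ranges: [-2.53, 2.53], [-0.77, 2.02], [0.04, 2.7], [-1, 4.14], [0.28, 2.66], [-3.11, 3.11]. Speed limits (rad/s): [2.57, 2.57, 3.14, 3.14, 3.14, 3.14].

## Interface

Orientations are given as a unit quaternion [w, x, y, z].
In Python, from workcell import ctrl, vision, job, read_time_s, read_joints, read_qvel, read_joint_torque, read_position, read_tcp_rot, read_contact_force, read_wrist_torque, read_grip_width gives the robot as it stands. Calls block until the motion is done:
- ctrl.goto(position, orientation): joint-space move of the TCP to a pose.
- ctrl.line_to(position, rotation=None, speed=0.15): straight line of the TCP; rotation=None keeps the orientation; speed is the mean speed in m/s.
- ctrl.set_joints(angles): joint-space move.
- ctrl.command_gripper(opening, f_grip=None): finger opening in m; f_grip is the grip in N (None keeps the last); returns when the fingers have stopped.
- ctrl.wait(seconds).
- ctrl.ik(position, orientation): joint angles nearest the present ones, or None.
- vision.capture(name): name is "scene" or "top" or "wrist"; returns a dict with "img" (400x640x3 uint8, red, green, blue), "fov_y" (degrees; the focal length in pixels is half the picture's height over the tangent of half this angle, whatever the lens; pixels are square), "cx", "cy" (the principal point, pixels), "R" (3x3) and "t" (3): a world point X has camera coordinates R X + t. Camera axes: x right, y down, z forward; pixel columns grow to the right and rows downward; lengths in m; the calibration is good to about 2 mm. A picture is of the moment at which its call begins. There is no depth.
A pose or a line that the arm cannot do raises ctrl.PlanningError and nothing moves.
- job.sign_off(): hands the job in, once; it reports no verdict.
Readings, each from a call of its own:
- read_time_s(): time.
- read_joints(): joint angles.
- read_qvel(): joint speeds.
- read_joint_torque(): joint torques, N m.
- read_position(): TCP position.
- read_tcp_rot(): TCP orientation.
- read_contact_force(): force on the tool from outside, world axes, zero at the start.
- read_wrist_torque(): the same for the moment, N m.
- read_grip_width(): finger opening in m.
Only numpy, scipy, OpenCV 4.12 (cv2) and the standard library are available. Lean on these libraries where they do the work, as an engineer would, in place of code of your own. Each camera call takes 0.05 s, during which the arm holds its last target.

## Working session

There is one attempt and no reset: what is moved stays moved. The work goes in short steps, each a Python script; the robot and the scene stay as the last script left them, time stands still between calls to the robot, and variables do not carry over. Pictures are saved under pics/ and viewed, and the job is handed in when it is done.

```bash
mkdir -p pics; ls; python3 - <<'E'
from workcell import *
import cv2,numpy as np
for n in ["scene","top","wrist"]:
    c=vision.capture(n); cv2.imwrite(f"pics/{n}0.png",c["img"][:,:,::-1])
    np.savez(f"{n}0.npz",**c)
    print(n,c["fov_y"],c["cx"],c["cy"],c["R"].tolist(),c["t"])
print(read_time_s(),read_contact_force(),read_grip_width(),read_tcp_rot())
E
```

```text
pics
scene 55.033392105572 325.41565897692806 194.08305098665258 [[0.8784382961623303, 0.47783636658718065, -0.004308898024275234], [0.2934353037336695, -0.5465145506022916, -0.7843580614124549], [-0.3771496816360202, 0.6877457762478346, -0.6202933700235008]] [-0.49247677 -0.09280911  1.31985263]
top 51.47883161024147 318.5347391870616 201.0447838972004 [[0.025178733670052824, -0.999393222206359, 0.024066964469245087], [-0.997141549158879, -0.026822999368338877, -0.07063467736117365], [0.07123736598024633, -0.02221967850526764, -0.9972118749670598]] [-0.02695006  0.52634293  1.28350297]
wrist 68.03462010643001 321.1892171344174 198.4012264820319 [[0.35203248943858056, -0.9359873223402069, -0.0009267135950464236], [-0.9032247315572866, -0.3399695429219039, 0.2619270779983268], [-0.24547547878137568, -0.09136981068100784, -0.9650872224898501]] [-0.5240509  -0.03380355  0.37851416]
0.15 [ 0.55350889 -0.43627604  0.80792235] 0.08538895363158962 [-3.83368106e-04  8.22212319e-01 -5.69180627e-01 -4.12321515e-04]
```

View pics/top0.png

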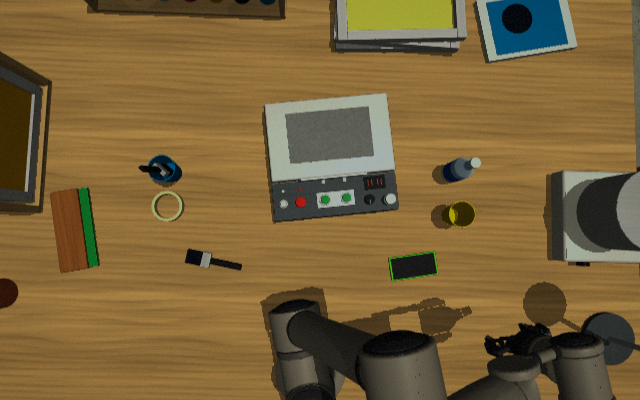

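View pics/scene0.png

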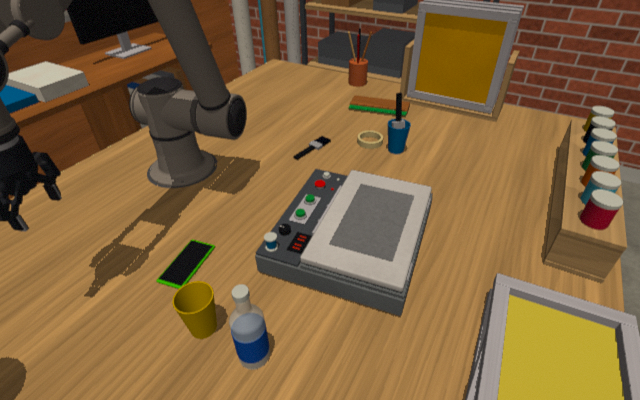

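View pics/wrist0.png

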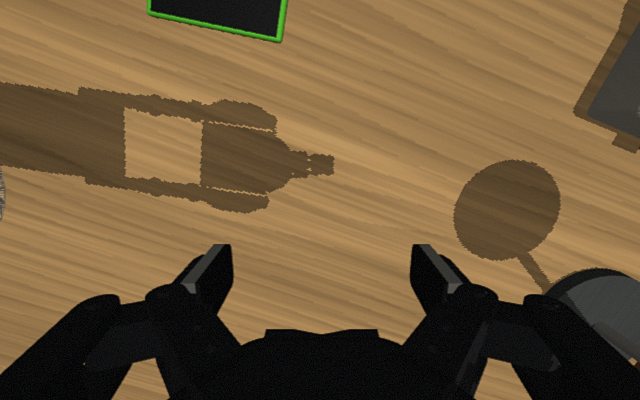

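```bash
cat > h.py <<'E'
import numpy as np,cv2
from scipy.optimize import least_squares
def proj(c,X):
    f=200/np.tan(np.radians(float(c["fov_y"]))/2)
    p=np.asarray(X)@c["R"].T+c["t"]
    return np.stack([c["cx"]+f*p[:,0]/p[:,2],c["cy"]+f*p[:,1]/p[:,2]],1)
def blobs(c,box):
    im=c["img"];u0,u1,v0,v1=box
    s=im[v0:v1,u0:u1].astype(int);r,g,b=s[...,0],s[...,1],s[...,2]
    out=[]
    for nm,m in [("red",(r>100)&(g<.5*r)&(b<.5*r)),("green",(g>70)&(r<.6*g)&(b<.85*g))]:
        n,l,st,ce=cv2.connectedComponentsWithStats(m.astype(np.uint8),connectivity=8)
        for i in range(1,n):
            if st[i,4]>12: out.append((nm,int(st[i,4]),(ce[i]+[u0,v0]).round(2).tolist(),st[i,:4].tolist()))
    return out
M=np.array([[-.130,.105,.087],[-.130,.032,.090],[-.130,-.032,.090]])
def unit(p,M):
    c,s=np.cos(p[2]),np.sin(p[2]);M=np.asarray(M)
    return np.stack([p[0]+c*M[:,0]-s*M[:,1],p[1]+s*M[:,0]+c*M[:,1],M[:,2]],1)
def fit(obs,p0=(.6,0,0)):
    r=least_squares(lambda p:np.concatenate([(proj(c,unit(p,m))-o).ravel() for c,m,o in obs]),p0,x_scale=[.1,.1,.1])
    return r.x,r.fun
E
python3 - <<'E'
from h import *
t=np.load("top0.npz");s=np.load("scene0.npz")
print(*blobs(t,(260,405,180,225)),sep="\n");print(*blobs(s,(255,345,170,260)),sep="\n")
a=cv2.resize(t["img"][170:230,255:405],None,fx=5,fy=5,interpolation=cv2.INTER_CUBIC)
cv2.imwrite("pics/topz.png",a[:,:,::-1])
a=cv2.resize(s["img"][160:260,255:355],None,fx=6,fy=6,interpolation=cv2.INTER_CUBIC)
cv2.imwrite("pics/scz.png",a[:,:,::-1])
E
```

```text
('red', 87, [300.45, 201.53], [36, 17, 10, 10])
('green', 49, [346.24, 197.08], [83, 14, 8, 8])
('green', 54, [324.96, 199.2], [61, 16, 9, 8])
('red', 69, [319.58, 182.84], [59, 9, 12, 8])
('red', 15, [295.87, 247.53], [38, 76, 7, 4])
('green', 57, [309.56, 197.67], [51, 24, 8, 8])
('green', 58, [299.9, 212.41], [41, 39, 9, 8])
```

View pics/topz.png

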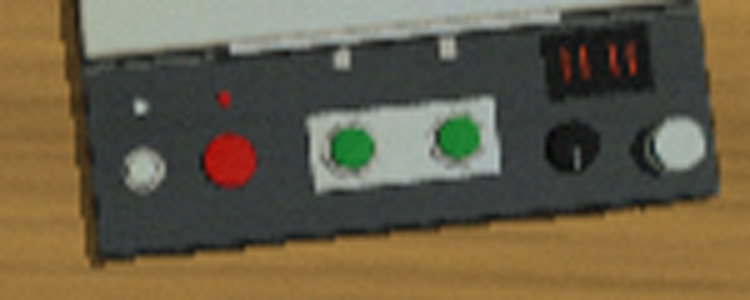

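View pics/scz.png

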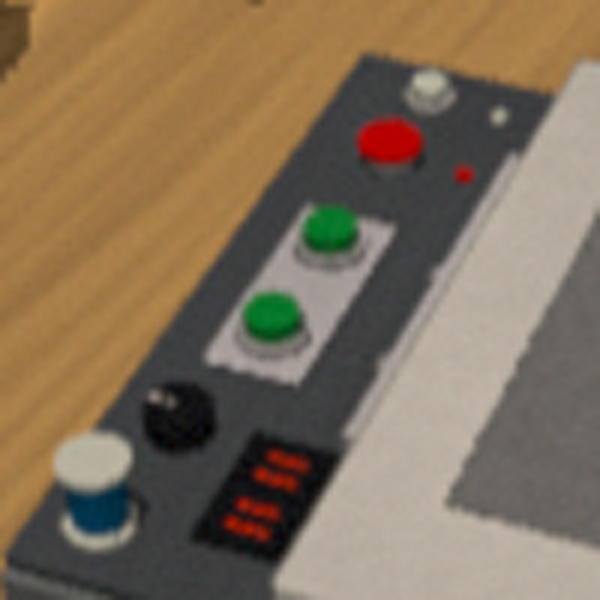

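```bash
python3 - <<'E'
from h import *
from workcell import *
from scipy.spatial.transform import Rotation as Ro
t=np.load("top0.npz");s=np.load("scene0.npz")
ot=np.array([[300.45,201.53],[324.96,199.2],[346.24,197.08]])
so=blobs(s,(255,345,170,260));
# scene: red from zoom (390,140)/6
os_=np.array([[255+390/6,160+140/6],[309.56,197.67],[299.9,212.41]])
for o in ([(t,M,ot)],[(s,M,os_)],[(t,M,ot),(s,M,os_)]):
    p,f=fit(o);print(p,f.round(2))
print(unit(p,M))
def ori(yaw): # jaws x axis along unit -+y ; z down
    out=[]
    for sg in (1,-1):
        y=np.array([-np.sin(yaw),np.cos(yaw),0])*sg; z=np.array([0,0,-1.])
        q=Ro.from_matrix(np.stack([y,np.cross(z,y),z],1)).as_quat()
        out.append([q[3],q[0],q[1],q[2]])
    return out
R=unit(p,M)
for q in ori(p[2]):
    print(q,ctrl.ik([R[0,0],R[0,1],.2],q),ctrl.ik([*R[1:,:2].mean(0),.2],q))
print(read_joints())
E
```

```text
[ 0.6608794  -0.04632132  0.12242786] [-0.01  0.03 -0.05 -0.05  0.06  0.02]
[ 0.66305513 -0.04831596  0.12216487] [-0.13  0.25  0.13  0.05 -0.01 -0.25]
[ 0.66174335 -0.0468162   0.12273535] [ 0.18 -0.25  0.13 -0.34  0.25 -0.27 -0.3  -0.15 -0.02 -0.39 -0.14 -0.72]
[[ 0.5198664   0.04147836  0.087     ]
 [ 0.5288036  -0.03097249  0.09      ]
 [ 0.53663896 -0.09449105  0.09      ]]
[np.float64(0.0), np.float64(0.6624094536542876), np.float64(0.7491419863480009), np.float64(0.0)] [-6.74064749e-02  3.63225351e-01  1.58336744e+00 -4.44089210e-16
  1.19499986e+00 -1.76093815e+00] [-2.60133862e-01  3.89609528e-01  1.54243121e+00 -4.44089210e-16
  1.20955191e+00 -1.95366553e+00]
[np.float64(-0.0), np.float64(0.7491419863480009), np.float64(-0.6624094536542876), np.float64(0.0)] [-6.74064749e-02  3.63225351e-01  1.58336744e+00 -4.44089210e-16
  1.19499986e+00  1.38065451e+00] [-2.60133862e-01  3.89609528e-01  1.54243121e+00 -4.44089210e-16
  1.20955191e+00  1.18792712e+00]
[-1.35702749e+00  3.42550058e-01  1.52478021e+00 -2.93311666e-06
  1.27538840e+00 -1.46008487e-01]
```

```bash
cat >> h.py <<'E'
P0=[0.66174335,-0.0468162,0.12273535]
def q(yaw):
    from scipy.spatial.transform import Rotation as Ro
    y=-np.array([-np.sin(yaw),np.cos(yaw),0]); z=np.array([0,0,-1.])
    a=Ro.from_matrix(np.stack([y,np.cross(z,y),z],1)).as_quat()
    return [float(v) for v in (a[3],a[0],a[1],a[2])]
E
python3 - <<'E'
from h import *
from workcell import *
ctrl.goto([*unit(P0,[[-.130,.03,.0]])[0,:2],.25],q(P0[2]))
ctrl.command_gripper(0.054)
print(read_time_s(),read_position(),read_grip_width())
c=vision.capture("wrist");np.savez("w1.npz",**c);cv2.imwrite("pics/w1.png",c["img"][:,:,::-1])
print(-c["R"].T@c["t"],proj(c,unit(P0,M)), *blobs(c,(0,640,0,400)),sep="\n")
E
```

```text
2.625 [ 0.52905416 -0.03318645  0.25001343] 0.053776460790849544
[ 0.59484004 -0.02467698  0.39294436]
[[250.25231024 183.08700996]
 [319.42773556 183.66692111]
 [380.65588434 183.64138946]]
('red', 66, [473.14, 145.83], [471, 137, 6, 18])
('red', 68, [483.59, 145.72], [481, 137, 6, 18])
('red', 65, [445.52, 146.06], [443, 138, 6, 17])
('red', 66, [455.98, 145.88], [454, 138, 5, 17])
('red', 51, [248.76, 147.24], [245, 144, 8, 8])
('red', 635, [249.13, 184.11], [235, 170, 29, 29])
('green', 424, [318.28, 184.27], [307, 173, 24, 23])
('green', 427, [379.37, 184.06], [368, 173, 24, 23])
('green', 177, [531.02, 301.35], [514, 297, 29, 21])
('green', 15, [441.8, 340.73], [440, 339, 5, 4])
```

View pics/w1.png

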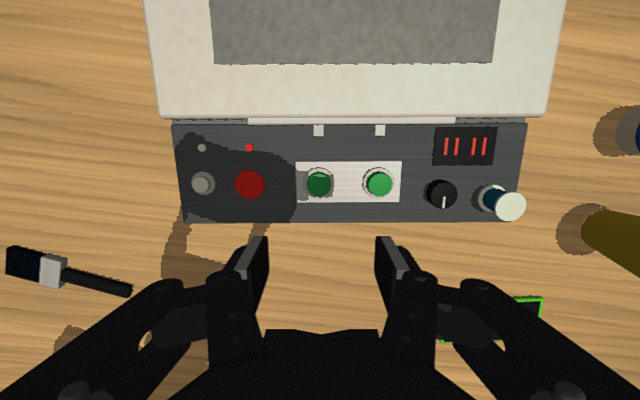

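```bash
python3 - <<'E'
from h import *
from workcell import *
w=np.load("w1.npz")
t=np.load("top0.npz");s=np.load("scene0.npz")
ow=np.array([[249.13,184.11],[318.28,184.27],[379.37,184.06]])
pw,f=fit([(w,M,ow)]);print(pw,f.round(2))
# mean of top+scene and wrist
p=(np.array(P0)+pw)/2; print(p); np.save("P.npy",p)
xy=unit(p,M)[0,:2]
ctrl.command_gripper(0.0)
print(read_grip_width())
ctrl.goto([*xy,.13],q(p[2])); 
ctrl.line_to([*xy,.095],speed=.08); ctrl.wait(.15)
b=read_contact_force();print(b)
z=.091
while z>.0795:
    ctrl.line_to([*xy,z],speed=.02); ctrl.wait(.08)
    F=read_contact_force()-b; print(round(z,4),read_position().round(4),F.round(2))
    if F[2]>6.5: break
    z-=.001
ctrl.wait(.15)
c=vision.capture("wrist");cv2.imwrite("pics/w2.png",c["img"][:,:,::-1])
ctrl.line_to([*xy,.13],speed=.08)
print(read_time_s(),read_contact_force()-b)
E
```

```text
[ 0.66095086 -0.04501574  0.12753758] [-0.01 -0.03 -0.05  0.07  0.06 -0.03]
[ 0.66134711 -0.04591597  0.12513647]
0.0002585657989118227
[ 0.23592618 -0.04452827  0.14409249]
0.091 [0.5193 0.0421 0.091 ] [-0.02 -0.29  0.08]
0.09 [0.5192 0.042  0.09  ] [-0.18  0.33  0.71]
0.089 [0.5194 0.042  0.0891] [0.63 0.53 0.68]
0.088 [0.5194 0.042  0.0881] [0.04 0.62 1.99]
0.087 [0.5194 0.042  0.0871] [0.88 0.46 2.55]
0.086 [0.5194 0.042  0.0861] [ 0.43 -0.03  3.27]
0.085 [0.5194 0.042  0.0851] [ 1.57 -0.18  3.63]
0.084 [0.5194 0.042  0.0841] [1.45 0.29 4.19]
0.083 [0.5194 0.042  0.0831] [ 0.37 -0.37  5.69]
0.082 [0.5194 0.042  0.0829] [-1.32 -0.04 12.75]
8.9833 [-0.16188295  0.76610783 -1.23690139]
```

View pics/w2.png

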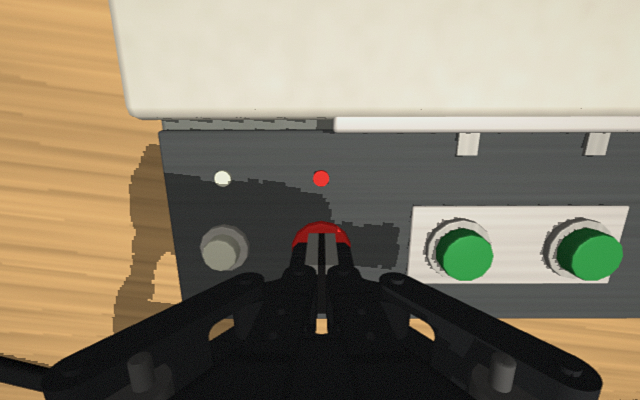

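```bash
python3 - <<'E'
from h import *
from workcell import *
p=np.load("P.npy"); xy=unit(p,M)[1:,:2].mean(0)
ctrl.command_gripper(0.055)
ctrl.goto([*xy,.13],q(p[2])); 
ctrl.line_to([*xy,.097],speed=.08); ctrl.wait(.15)
c=vision.capture("wrist");cv2.imwrite("pics/w3.png",c["img"][:,:,::-1])
b=read_contact_force();print(b,read_grip_width(),read_time_s())
E
```

```text
[-0.16957181 -1.14147188  0.68870445] 0.05493645788693007 10.8167
```

View pics/w3.png

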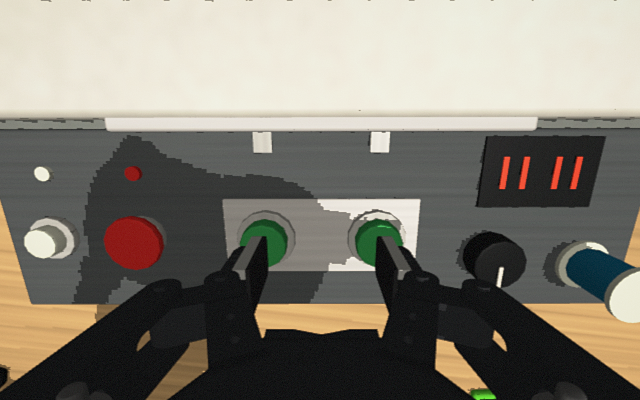

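```bash
python3 - <<'E'
from h import *
from workcell import *
p=np.load("P.npy"); xy=unit(p,M)[1:,:2].mean(0)
b=read_contact_force()
z=.094
while z>.070:
    ctrl.line_to([*xy,z],speed=.02); ctrl.wait(.05)
    F=read_contact_force()-b; print(round(z,4),read_position()[2].round(4),F.round(2),read_wrist_torque().round(2))
    if F[2]>17: break
    z-=.001 if z<.0935 else .002
c=vision.capture("scene");np.savez("s3.npz",**c);cv2.imwrite("pics/s3.png",cv2.resize(c["img"][130:310,230:450],None,fx=3,fy=3,interpolation=cv2.INTER_CUBIC)[:,:,::-1])
ctrl.wait(3)
F=read_contact_force()-b
c=vision.capture("scene");np.savez("s4.npz",**c);cv2.imwrite("pics/s4.png",cv2.resize(c["img"][130:310,230:450],None,fx=3,fy=3,interpolation=cv2.INTER_CUBIC)[:,:,::-1])
c=vision.capture("wrist");cv2.imwrite("pics/w4.png",c["img"][:,:,::-1])
print(read_time_s(),F,read_grip_width())
E
```

```text
0.094 0.0939 [ 0.58  0.95 -0.93] [ 0.06  0.03 -0.  ]
0.092 0.0919 [ 0.26  1.41 -0.3 ] [-0.02 -0.06 -0.  ]
0.091 0.091 [ 1.06  0.41 -0.6 ] [-0.03 -0.    0.  ]
0.09 0.09 [-0.55  0.04 -1.56] [-0.03  0.05  0.02]
0.089 0.089 [-0.33  0.74 -0.6 ] [-0.01 -0.02 -0.02]
0.088 0.0881 [ 0.49  0.43 -0.14] [-0.02 -0.01 -0.01]
0.087 0.0873 [-0.31  0.61  3.36] [-0.03  0.12 -0.01]
0.086 0.0864 [-0.92  0.41  5.65] [ 0.03  0.17 -0.  ]
0.085 0.0855 [-1.53  1.7   5.32] [0.06 0.21 0.01]
0.084 0.0846 [-1.99  2.08  7.33] [0.07 0.24 0.02]
0.083 0.0834 [-0.82  1.89  5.1 ] [ 0.1   0.22 -0.01]
0.082 0.0826 [-2.08  0.81  8.29] [0.07 0.35 0.  ]
0.081 0.0817 [-1.15  1.29  7.86] [ 0.12  0.33 -0.  ]
0.08 0.081 [-3.68  1.48 10.86] [ 0.08  0.6  -0.03]
0.079 0.0809 [-5.72  1.71 18.01] [0.2  0.97 0.03]
18.5167 [-4.18455309  1.90903574 18.45606952] 0.05523700832151907
```

View pics/s4.png

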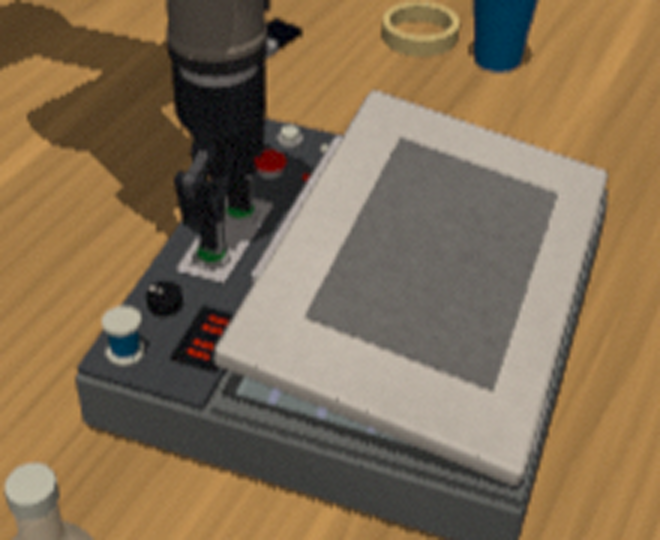

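View pics/w4.png

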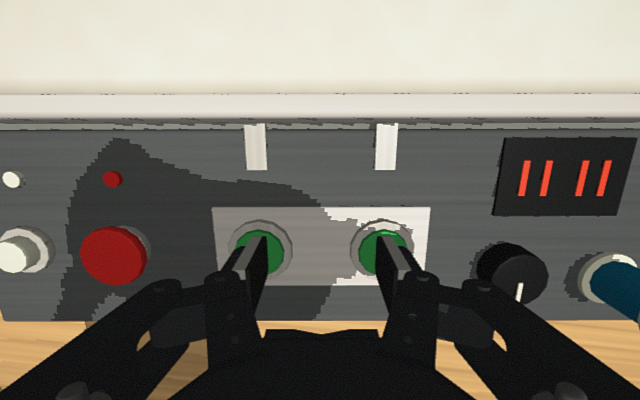

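```bash
python3 - <<'E'
from h import *
from workcell import *
p=np.load("P.npy"); s=np.load("s4.npz")
for h in (.102,.121,.139):
    print(h,proj(s,unit(p,[[-.063,.185,h],[-.063,-.185,h]])).round(1).tolist())
ctrl.wait(1.0)
c=vision.capture("scene");cv2.imwrite("pics/s5.png",cv2.resize(c["img"][130:310,230:450],None,fx=3,fy=3,interpolation=cv2.INTER_CUBIC)[:,:,::-1])
m=(c["img"].astype(int)-s["img"])[165:290,310:440];print("diff lid",np.abs(m).mean(),np.abs(m).max())
w=vision.capture("wrist");np.savez("w5.npz",**w)
for h in (.102,.121,.139): print(h,proj(w,unit(p,[[-.063,0,h]])))
print(read_time_s())
E
```

```text
0.102 [[350.9, 168.6], [298.6, 256.4]]
0.121 [[351.1, 163.3], [298.2, 250.5]]
0.139 [[351.4, 158.0], [297.8, 244.8]]
diff lid 1.5220512820512822 23
0.102 [[322.00758272 116.66603554]]
0.121 [[322.20083766 116.35333977]]
0.139 [[322.46381627 115.92782778]]
19.6167
```

```bash
python3 - <<'E'
from h import *
s=np.load("s4.npz")["img"];o=np.load("scene0.npz")["img"]
a=cv2.resize(np.hstack([o[150:290,285:385],s[150:290,285:385]]),None,fx=4,fy=4,interpolation=cv2.INTER_CUBIC)
cv2.imwrite("pics/cmp.png",a[:,:,::-1])
E
```

```text
(no output)
```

View pics/cmp.png

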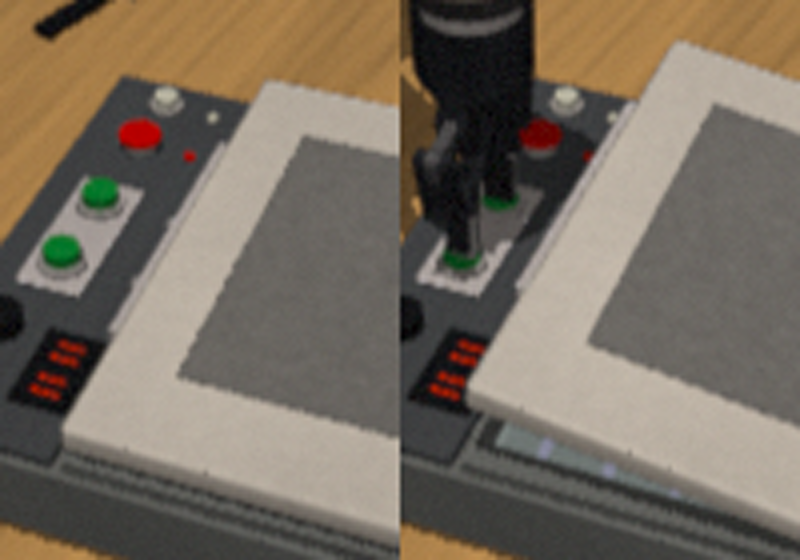

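The lid's front corners moved up about 10 px (closed-left y 80→40, closed-right 430→390 at 4x). That matches fully risen rather than the notch, which would be about 5.5 px. I'm letting go now.

```bash
python3 - <<'E'
from h import *
from workcell import *
p=np.load("P.npy"); xy=unit(p,M)[1:,:2].mean(0)
ctrl.line_to([*xy,.20],speed=.08)
ctrl.line_to([*unit(p,[[-.27,0,0]])[0,:2],.27],speed=.2)
ctrl.wait(.5)
for n in ("scene","wrist"):
    c=vision.capture(n);np.savez(n+"6.npz",**c)
    cv2.imwrite(f"pics/{n}6.png",c["img"][:,:,::-1])
print(read_time_s(),read_position(),read_contact_force())
E
```

```text
22.8167 [ 0.39349043 -0.0796003   0.26996134] [-1.51088379 -0.13784478  0.81401416]
```

View pics/scene6.png

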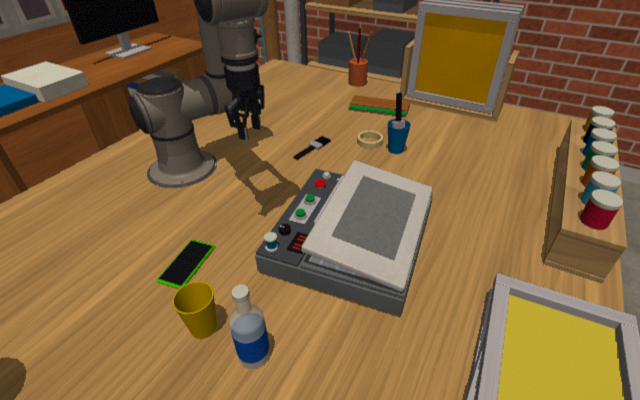

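View pics/wrist6.png

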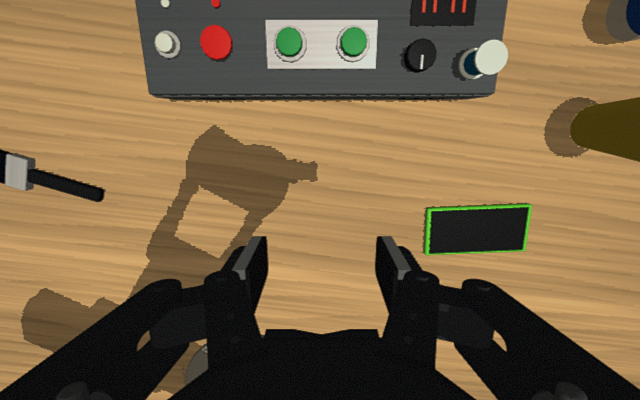

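The lid stays up, with its front corners at about (356,165) and (307,248). The buttons are up, the bystanders haven't moved and the arm is clear.

```bash
python3 - <<'E'
from h import *
from workcell import *
a=np.load("s4.npz")["img"].astype(int);b=np.load("scene6.npz")["img"].astype(int);o=np.load("scene0.npz")["img"].astype(int)
R=np.s_[165:290,340:440]
print("lid diff held-vs-now",np.abs(a-b)[R].mean(),"vs shut",np.abs(o-b)[R].mean())
print(blobs({"img":np.load("scene6.npz")["img"]},(255,345,170,260)))
a=cv2.resize(np.hstack([np.load("s4.npz")["img"][150:290,285:385],np.load("scene6.npz")["img"][150:290,285:385]]),None,fx=4,fy=4,interpolation=cv2.INTER_CUBIC)
cv2.imwrite("pics/cmp2.png",a[:,:,::-1])
E
```

```text
lid diff held-vs-now 2.60912 vs shut 10.2288
[('red', 68, [319.56, 182.9], [59, 9, 12, 8]), ('red', 15, [295.87, 247.53], [38, 76, 7, 4]), ('green', 57, [309.56, 197.67], [51, 24, 8, 8]), ('green', 57, [299.84, 212.37], [41, 39, 9, 8])]
```

View pics/cmp2.png

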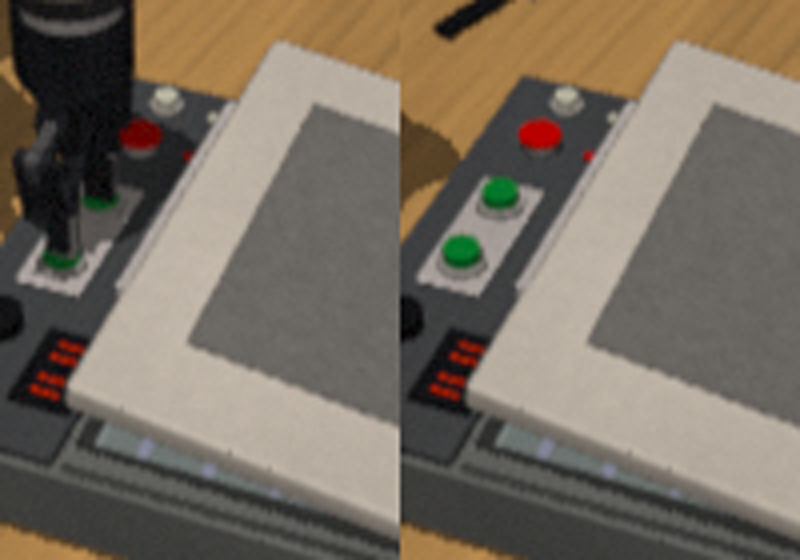

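The lid is exactly where it was while the buttons were held, and the button centroids match the start picture, so all three are up.

```bash
python3 -c "
from workcell import *
job.sign_off()
print(read_time_s())"
```

```text
the job is handed in; nothing more can be done
the job is handed in; nothing more can be done
```

The job is done and handed in, at about 23 s on the robot's clock; sign-off gave no verdict.

- **Stop button:** I pressed it with the closed fingertips until it bottomed at about 6 mm (12.8 N), then let it go.
- **Green buttons:** I pressed both together, one fingertip on each, until the force rose sharply to 18 N. That is well above the 10 N spring load of the pair, so both should have been fully down. I held them for about 4 s.
- **Lid:** Its front corners rose about 10 px in the scene camera. A full rise should give about 11 px and the safety notch about 5.5 px. It did not shift in the pictures after I let go.
- **At the end:** The stop button and both green buttons are back at their starting pixel positions. The bystanders look unmoved by eye, and the arm stands clear. I never went near the white start button or the lid.

The camera fits of the unit's position differed by about 2 mm, which is within the calibration error. I used their average. No check failed.

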